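# Show the oblong pastry stamp to the inspection camera

### The job

Start the hygiene check on the three-key control box by pressing its keys fully down one at a time: as seen from the robot the left key, then the right key, then the big middle key. Then take the wooden stamp with the oblong foot out of the steel tray and show its stamping face to the camera: face squarely towards the camera window, centred on it, about 100 mm in front of it, the foot's long sides parallel to the window's long sides. Finish while still holding it there, steady, with the gripper; do not touch the camera, and leave the other two stamps standing and the bowl in place.

Things in the scene. Friction and masses are not known exactly. Their poses are not given: they have to be found in the camera images.
- oblong_stamp: wooden pastry stamp, 102 mm tall, 0.08 to 0.17 kg, standing upright on its stamping face in the tray; foot an oblong block 66 mm (its x) by 34 mm (its y) by 23 mm tall, in darker wood. Above it stands an upright square handle, 22 by 22 mm, sides along x and y, centred, up to the top at 102 mm (a look-only collar 30 mm square ends 29 mm above the face). Origin: centre of the stamping face, the underside; z runs up through the handle.
- stamp_top (a point): centre of the top end of the oblong stamp's handle, 102 mm above its stamping face along its z
- round_stamp: bystander stamp: round foot 52 mm across, 23 mm tall, otherwise the same handle and 102 mm height; origin at the centre of its underside, z up
- square_stamp: bystander stamp: square foot 46 mm wide, 23 mm tall, otherwise the same handle and 102 mm height; origin at the centre of its underside, z up
- tray: fixed shallow steel tray 300 mm (x) by 125 mm (y), rim 14 mm high, walls and floor 3 mm thick; the three stamps stand in it in a row along its x, about 88 mm apart, in any order, each turned a little. Origin: centre of its underside, on the table.
- control_box: fixed grey box 85 mm (x) by 175 mm (y), 36 mm high, origin at the centre of its underside; x points away from the robot, more or less; three white round keys in black housings on top, in a row along its y, 56 mm apart
- key_left_top (a point): centre of the top of the left key (seen from the robot, the +y end), 24 mm across; pressed straight down
- key_middle_top (a point): centre of the top of the big middle key, 36 mm across; pressed straight down
- key_right_top (a point): centre of the top of the right key (seen from the robot, the -y end), 24 mm across; pressed straight down
- key_left (a joint): travel of the left key in m: 0 up, 0.006 fully down (spring, 5 N there); counts as pressed beyond 0.004 for 0.1 s with the other keys up
- key_middle (a joint): the same for the middle key
- key_right (a joint): the same for the right key
- camera: fixed black inspection camera, a box 100 mm (x) by 74 mm (y) and 40 mm thick on a low stand. Origin: centre of its window, 75 mm above the table. z: straight out of the window, the way it looks: 25 degrees off vertical, leaning to the robot's right (-y) and turned a little either way. x: level, along the long sides of the window, which is 72 mm (x) by 40 mm (y). Its stand is 120 by 130 mm, with posts at both x ends up to 65 mm above the table.
- bowl: bystander steel bowl, 120 mm across the rim, 55 mm high, beyond the control box; origin at the centre of its underside
There are look-alikes about, which are no part of the job. What is shaped like the oblong_stamp but blue or pink is not meant.

How it is judged:
By the outcome, as a careful person would: the job done as asked, in the order asked, and still so for the second after the job is handed in, while the arm keeps its last pose, push and grip.
It also fails if it takes over 62 s, if anything falls off the work surface, if the arm or the gripper's body presses on something with over 40 N, if the wrist force passes 120 N, or if a joint passes its speed limit or range.

### The arm

A 7-joint arm with a two-finger parallel gripper is mounted at the origin on the work surface. World frame = base frame: x ahead of the robot, y to its left, z up, the work surface at z = 0. Lengths are in m, angles in rad, forces in N, time in s.
With the tool pointing down it reaches from about 0.425 to 0.875 m from the base axis. Payload 4.7 kg.
Tool frame: the origin (TCP) lies between the finger pads; the fingertips stand ctrl.tip_reach ahead of it and the grasp point (between the pads) lies 5 mm behind it (ctrl.tip_reach is the distance from the TCP to the fingertips, in m); z points along the fingers, y is the direction in which the jaws open and shut (so a half turn about z gives the same grasp; the last joint's range is limited). The gripper opens to 87 mm and grips with 3 to 60 N. Pads are 19 mm wide; open, the fingers measure 117 mm over their backs; the gripper's body (75 mm by 190 mm) begins 51 mm behind the grasp point.
Start: joints at [-1.321, 0.321, -0.07, 1.45, 0.023, 1.371, -0.057], TCP at [0.152, 0.632, 0.237] pointing down, gripper open.
Joint ranges: [-2.86, 2.86], [-0.3, 2.09], [-1.38, 1.24], [0.06, 2.45], [-1.56, 4.7], [0.09, 2.05], [-2.69, 2.69]. Speed limits (rad/s): [2.57, 2.57, 3.14, 3.14, 3.14, 3.14, 3.14].

### API

Orientations are given as a rotation vector (axis times angle).
In Python, from bench import ctrl gives the robot as it stands.
- The arm moves only by the shell command python3 -m handwheel 'ROWS' [FORCE]. ROWS is JSON, a list of rows, each a list of 7 numbers: the shift along the tool's x, y, z in mm, then the turn, a rotation vector about the tool's x, y, z in rad, then the gripper's target within -1 to 1 (shut at 1, half-way at 0, fully open at -1). In form: [[dx, dy, dz, ax, ay, az, grip], ...]. A call has 1 to 12 rows; each row is the pose to reach, as a shift and turn from the pose commanded when the call began, along the tool's axes at that moment; what a row does not reach only later rows make up. A row lasts 1/8 s, in which the tool goes at most 62.5 mm and 10.7 degrees, less where a joint would pass 70% of its speed; a pose out of reach is approached as far as the arm can. A call with a gripper value outside its range is refused whole. The fingers move at their own pace and stop on an object; FORCE is the grip in N (left out, the last holds). Time passes only in rows, so rows that repeat a pose let the fingers close. It gives the time, the measured TCP pose, the force and the opening at its end, in the units of the state.
- ctrl.get_state(): the state, without advancing time (a new reading comes with each control period).
- ctrl.get_image(name): name is "scene" or "side" or "wrist"; returns the picture (384x512x3 uint8, red, green, blue); there is no depth.
- ctrl.camera_model(name): a dict with "mtx" (3x3 intrinsics, pixels), "xyz" and "orientation" of the camera in the world. Camera axes: x right, y up, looking along -z (the intrinsics and any distortion apply to the point x, -y, -z); pixel columns grow to the right and rows downward; lengths in m; the calibration is good to about 2 mm. A picture is of the moment at which its call begins: read the wrist's pose just before it. camera_model takes no time and is no camera call; for the wrist camera it gives the pose at the moment of the call.
- ctrl.close_job(): hands the job in, once; it reports no verdict.
The state is a dict: "time": time; "joint_positions": joint angles; "qd": joint speeds; "joint_torque": joint torques, N m; "position": TCP position; "tool_rot": TCP orientation; "ft_force": force on the tool from outside, world axes, zero at the start; "torque": the same for the moment, N m; "grip_width": opening from 0.0 (shut) to 1.0 (fully open).
Only numpy, scipy, OpenCV 4.12 (cv2) and the standard library are available. Lean on these libraries where they do the work, as an engineer would, in place of code of your own. Each camera call takes 0.05 s, during which the arm holds its last target.

## Working session

There is one attempt and no reset: what is moved stays moved. The work goes in short steps, Python scripts to look and compute and a shell command to move; the robot and the scene stay as the last step left them, time stands still between calls to the robot, and variables do not carry over. Pictures are saved under pics/ and viewed, and the job is handed in when it is done.

```bash
ls; mkdir -p pics
python3 - <<'E'
from bench import ctrl
import cv2,numpy as np
np.set_printoptions(precision=4,suppress=True)
print(ctrl.get_state(), ctrl.tip_reach)
for n in ["scene","side","wrist"]:
    m=ctrl.camera_model(n); print(n,m)
    cv2.imwrite(f"pics/{n}0.png",ctrl.get_image(n)[:,:,::-1])
E
```

```text
pics
{'time': 0.0, 'joint_positions': array([-1.3209,  0.3218, -0.0701,  1.4517,  0.0226,  1.3708, -0.0569]), 'qd': array([ 0.0006,  0.0006,  0.0013, -0.0017, -0.0009,  0.0001, -0.0007]), 'joint_torque': array([ -0.0007, -49.1285,  -0.4041, -31.2528,  -0.0638,   0.0437,
         0.0002]), 'position': array([0.1518, 0.6315, 0.2355]), 'tool_rot': array([-0.3694, -3.1197,  0.003 ]), 'ft_force': array([-0.2099, -0.3069,  0.4487]), 'torque': array([-0.0164, -0.0032, -0.0176]), 'grip_width': 0.9989309736323762} 0.014
scene {'mtx': array([[405.2222,   0.    , 261.712 ],
       [  0.    , 405.2222, 190.5563],
       [  0.    ,   0.    ,   1.    ]]), 'xyz': array([1.0823, 0.62  , 0.7866]), 'orientation': array([0.3832, 1.0668, 2.2694])}
side {'mtx': array([[420.133 ,   0.    , 257.7913],
       [  0.    , 420.133 , 185.4731],
       [  0.    ,   0.    ,   1.    ]]), 'xyz': array([ 0.2264, -1.1005,  0.7102]), 'orientation': array([ 1.0605, -0.1736, -0.2924])}
wrist {'mtx': array([[283.8248,   0.    , 255.6678],
       [  0.    , 283.8248, 192.3596],
       [  0.    ,   0.    ,   1.    ]]), 'xyz': array([0.0702, 0.6511, 0.3833]), 'orientation': array([-0.2589, -0.2022,  1.3242])}
```

View pics/scene0.png

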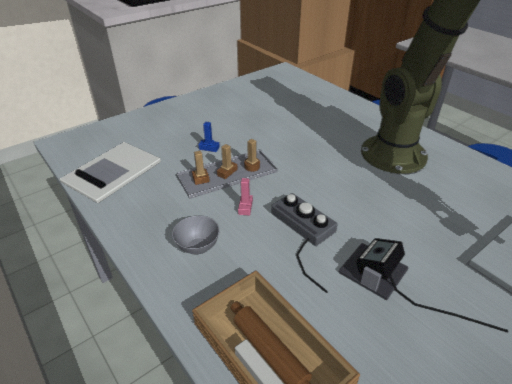

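View pics/side0.png

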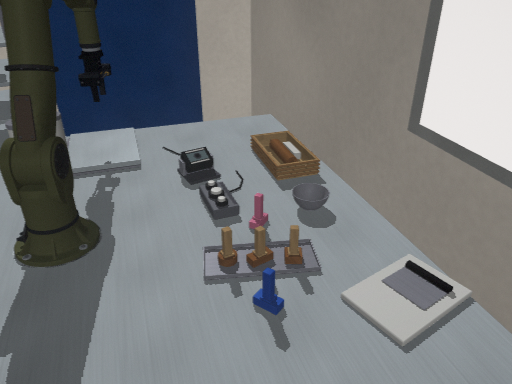

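View pics/wrist0.png

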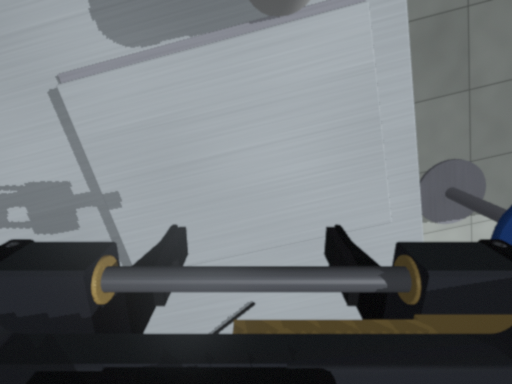

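The scene view shows three brown stamps in the tray at about (201,170), (227,162), (252,156). The look-alikes outside it are blue (208,138) and pink (245,198). The control box is at (305,215), the camera at (378,260) and the bowl at (195,235). Next I'll enlarge crops.

Run:
```python
import cv2
a=cv2.imread("pics/scene0.png");b=cv2.imread("pics/side0.png")
def c(im,x,y,w,h,f,n): cv2.imwrite(n,cv2.resize(im[y:y+h,x:x+w],None,fx=f,fy=f,interpolation=cv2.INTER_CUBIC))
c(a,170,130,115,70,6.5,"pics/c1.png")
c(b,195,215,130,70,6,"pics/c2.png")
c(a,265,180,150,115,5,"pics/c3.png")
c(b,170,140,80,80,7,"pics/c4.png")
```

```text
(no output)
```

View pics/c1.png

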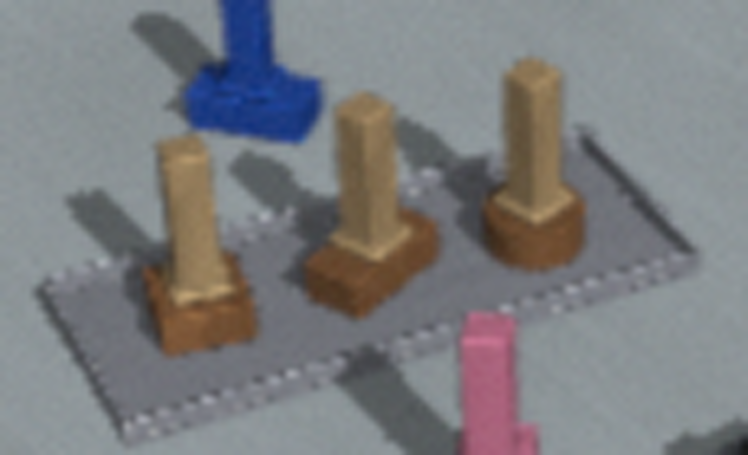

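View pics/c2.png

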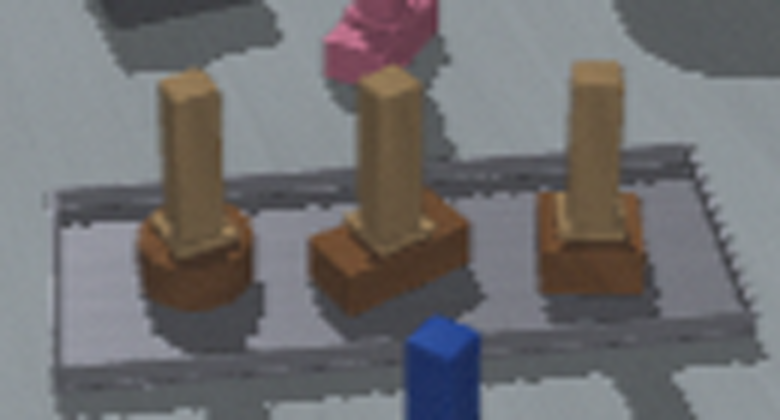

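View pics/c3.png

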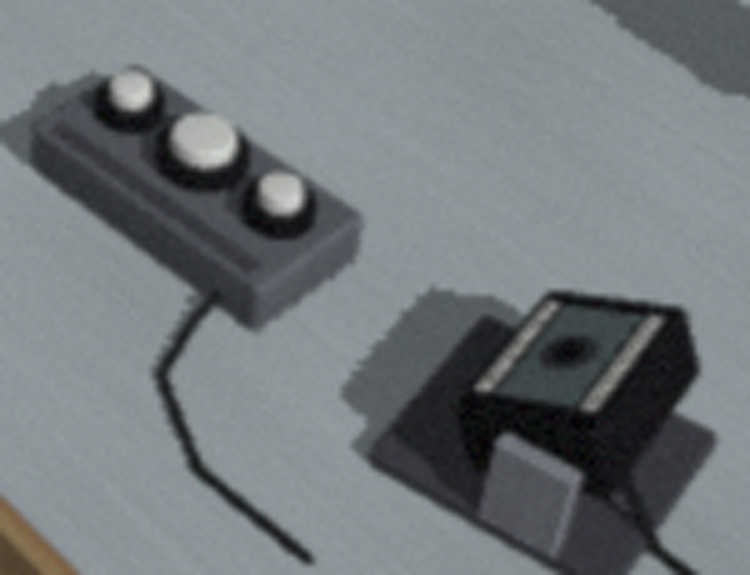

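View pics/c4.png

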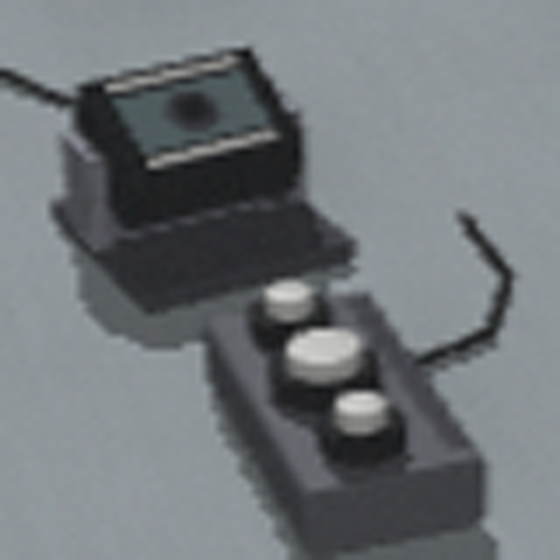

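The oblong stamp is the middle one in the tray: scene (227,162), side (260,245), with a brown, elongated foot. Its neighbours have a square and a round foot. The key nearest the inspection camera should be the left (+y) one. I'll triangulate next.

```bash
cat > h.py <<'E'
from bench import ctrl
import cv2,numpy as np
from scipy.spatial.transform import Rotation as R
from scipy.optimize import least_squares
np.set_printoptions(precision=4,suppress=True)
C={n:ctrl.camera_model(n) for n in("scene","side","wrist")}
def ray(n,p,m=None):
    m=m or C[n]
    d=np.linalg.solve(m["mtx"],[p[0],p[1],1]);d=np.array([d[0],-d[1],-d[2]])
    d=R.from_rotvec(m["orientation"]).apply(d);return np.array(m["xyz"]),d/np.linalg.norm(d)
def proj(n,P,m=None):
    m=m or C[n]
    q=R.from_rotvec(m["orientation"]).inv().apply(np.atleast_2d(P)-m["xyz"])
    q=q*[1,-1,-1];u=q@np.array(m["mtx"]).T;return u[:,:2]/u[:,2:]
def tri(*obs):
    A=np.zeros((3,3));b=np.zeros(3);L=[]
    for n,p,*m in obs:
        o,d=ray(n,p,*m);M=np.eye(3)-np.outer(d,d);A+=M;b+=M@o;L.append((o,M))
    X=np.linalg.solve(A,b);return X,[round(1000*np.linalg.norm(M@(X-o)),1) for o,M in L]
def plane(n,p,z,m=None):
    o,d=ray(n,p,m);return o+d*(z-o[2])/d[2]
def crop(im,x,y,w,h,f,name):
    cv2.imwrite(name,cv2.resize(im[y:y+h,x:x+w],None,fx=f,fy=f,interpolation=cv2.INTER_CUBIC))
E
python3 - <<'E'
from h import *
c1=lambda x,y:(170+x/6.5-.42,130+y/6.5-.42)
c2=lambda x,y:(195+x/6-.42,215+y/6-.42)
c3=lambda x,y:(265+x/5-.4,180+y/5-.4)
c4=lambda x,y:(170+x/7-.43,140+y/7-.43)
for k,a,b in [("L",(283,189),(290,292)),("M",(205,136),(323,345)),("R",(131,87),(361,402)),("lens",(568,350),(194,110)),
 ("s1a",(478,388),(240,58)),("s1b",(557,303),(105,90)),("s2a",(587,410),(278,133)),("s2b",(660,318),(148,165)),
 ("s1a'",(478,388),(278,133)),("s1b'",(557,303),(148,165)),("s2a'",(587,410),(240,58)),("s2b'",(660,318),(105,90))]:
    print(k,*tri(("scene",c3(*a)),("side",c4(*b))))
print("top",*tri(("scene",c1(367,105)),("side",c2(390,78))))
for q in [(308,265),(360,290),(437,230),(400,212)]: print("sc",plane("scene",c1(*q),.026))
for q in [(308,238),(350,265),(470,225),(428,190)]: print("sd",plane("side",c2(*q),.026))
E
```

```text
L [0.4703 0.1132 0.0545] [np.float64(0.4), np.float64(0.4)]
M [0.4733 0.0573 0.0546] [np.float64(0.0), np.float64(0.0)]
R [0.4772 0.0017 0.0543] [np.float64(0.1), np.float64(0.1)]
lens [0.4607 0.2886 0.0746] [np.float64(0.8), np.float64(0.8)]
s1a [0.5023 0.2873 0.0893] [np.float64(17.5), np.float64(17.5)]
s1b [0.4288 0.2733 0.0867] [np.float64(17.5), np.float64(17.5)]
s2a [0.4919 0.3074 0.0587] [np.float64(19.4), np.float64(19.4)]
s2b [0.4195 0.2932 0.0589] [np.float64(20.3), np.float64(20.3)]
s1a' [0.5014 0.272  0.0623] [np.float64(0.0), np.float64(0.0)]
s1b' [0.4296 0.2592 0.0615] [np.float64(1.4), np.float64(1.4)]
s2a' [0.4927 0.3222 0.0857] [np.float64(1.0), np.float64(1.0)]
s2b' [0.4185 0.307  0.0841] [np.float64(0.7), np.float64(0.7)]
top [ 0.5126 -0.2607  0.1029] [np.float64(0.8), np.float64(0.8)]
sc [ 0.55   -0.2617  0.026 ]
sc [ 0.5416 -0.2298  0.026 ]
sc [ 0.4842 -0.2467  0.026 ]
sc [ 0.4897 -0.2703  0.026 ]
sd [ 0.4763 -0.2597  0.026 ]
sd [ 0.4879 -0.2832  0.026 ]
sd [ 0.5463 -0.2736  0.026 ]
sd [ 0.5373 -0.2439  0.026 ]
```

Triangulation is consistent: the keys come out 56 mm apart at z≈54.5 mm, and the window tilts about 25° with a yaw of about 11°. Next I'll work out the move to above the left key.

```bash
cat >> h.py <<'E'
def to(pos,rot):
    s=ctrl.get_state();r0=R.from_rotvec(s["tool_rot"])
    d=r0.inv().apply(np.array(pos)-s["position"])*1000
    t=(r0.inv()*rot).as_rotvec()
    print("shift",d.round(1),"turn",t.round(4),"| dist",np.linalg.norm(d).round(0),"deg",np.degrees(np.linalg.norm(t)).round(1))
def down(yaw): # tool z down, tool y at world angle yaw(deg)
    a=np.radians(yaw);y=np.array([np.cos(a),np.sin(a),0]);z=np.array([0,0,-1.]);x=np.cross(y,z)
    return R.from_matrix(np.c_[x,y,z])
E
python3 - <<'E'
from h import *
to([.4703,.1132,.13],down(98))
E
```

```text
shift [-430.8 -429.5  106.4] turn [-0.0015 -0.0002 -0.3754] | dist 618.0 deg 21.5
```

```bash
python3 -m handwheel '[[-43,-43,0,0,0,-0.04,1],[-86,-86,0,0,0,-0.08,1],[-129,-129,0,0,0,-0.12,1],[-172,-172,0,0,0,-0.16,1],[-215,-215,0,0,0,-0.2,1],[-258,-258,0,0,0,-0.24,1],[-301,-301,0,0,0,-0.28,1],[-344,-344,20,0,0,-0.32,1],[-388,-387,50,0,0,-0.375,1],[-431,-429.5,80,0,0,-0.375,1],[-431,-429.5,106,0,0,-0.375,1],[-431,-429.5,106,0,0,-0.375,1]]' 10
python3 - <<'E'
from h import *
s=ctrl.get_state();print(s["position"],s["tool_rot"],s["joint_positions"])
to([.4703,.1132,.13],down(98))
cv2.imwrite("pics/w1.png",ctrl.get_image("wrist")[:,:,::-1])
E
```

```text
time: 1.65
position: [0.4689, 0.112, 0.1284]
tool_rot: [0.214, -3.129, 0.003]
ft_force: [-0.3, 0.5, 0.9]
grip_width: 0.008
[0.4689 0.112  0.1284] [ 0.2138 -3.1293  0.0032] [-0.7258  0.0478  0.4492  2.0011 -0.0222  1.1029  1.4404]
shift [-1.5  1.  -1.6] turn [-0.0017 -0.0052 -0.0032] | dist 2.0 deg 0.4
```

View pics/w1.png

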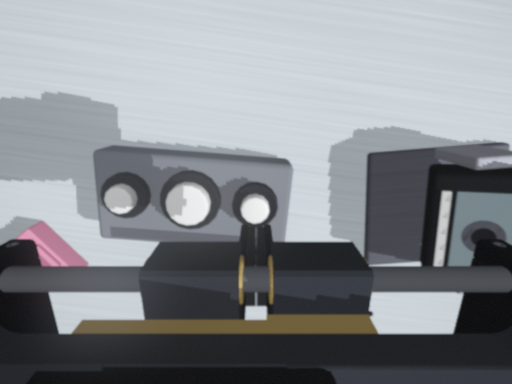

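The wrist view has the left key at (255,208), the middle at (189,203) and the right at (121,198). The closed fingertips are at (257,230), and the pink look-alike's foot sits at the lower left. I'll check this against the projection.

Run:
```python
from h import *
m=C["wrist"]; print(m["xyz"])
for P in [[.4703,.1132,.0545],[.4733,.0573,.0546],[.4772,.0017,.0543]]: print(proj("wrist",P))
s=ctrl.get_state(); t=s["position"]+R.from_rotvec(s["tool_rot"]).apply([0,0,.014]);print(t,proj("wrist",t))
for p in [(255,207),(189,203),(121,197)]: print(plane("wrist",p,.0545))
to([.4703,.1132,.0725],down(98))
```

```text
[0.3869 0.1024 0.278 ]
[[254.8694 208.6622]]
[[188.0348 203.3553]]
[[120.9444 198.8933]]
[0.4697 0.1136 0.116 ] [[255.3562 242.2396]]
[0.4688 0.1131 0.0545]
[0.4729 0.0581 0.0545]
[0.4754 0.0018 0.0545]
shift [-0.6 -0.5 57.5] turn [-0.0004 -0.0023 -0.001 ] | dist 58.0 deg 0.1
```

```bash
python3 -m handwheel '[[-0.6,-0.5,30,0,0,0,1],[-0.6,-0.5,55,0,0,0,1],[-0.6,-0.5,59,0,0,0,1],[-0.6,-0.5,63,0,0,0,1],[-0.6,-0.5,66,0,0,0,1],[-0.6,-0.5,67.5,0,0,0,1],[-0.6,-0.5,68.5,0,0,0,1],[-0.6,-0.5,68.5,0,0,0,1],[-0.6,-0.5,68.5,0,0,0,1]]'
```

```text
time: 2.82
position: [0.4719, 0.1147, 0.066]
tool_rot: [-0.219, 3.133, 0.005]
ft_force: [-10.8, -1.5, 25.6]
grip_width: 0.003
```

Run:
```python
from h import *
print(ctrl.get_state())
a=ctrl.get_image("scene")[:,:,::-1];b=ctrl.get_image("side")[:,:,::-1]
crop(a,270,160,90,90,6,"pics/p1.png");crop(b,170,130,90,90,6,"pics/p2.png")
w=ctrl.get_image("wrist")[:,:,::-1];crop(w,80,150,240,130,3,"pics/p3.png")
```

```text
{'time': 2.825, 'joint_positions': array([-0.713 ,  0.1365,  0.4498,  2.0565, -0.0759,  0.9623,  1.4869]), 'qd': array([ 0.0009,  0.0006, -0.0009,  0.0018,  0.0011, -0.0006,  0.    ]), 'joint_torque': array([  0.9581, -20.5908,   2.3059, -21.8423,   0.5825,  -3.8527,
         0.0035]), 'position': array([0.4719, 0.1147, 0.066 ]), 'tool_rot': array([-0.2191,  3.1334,  0.0051]), 'ft_force': array([-10.8419,  -1.5142,  25.5893]), 'torque': array([-0.1523,  2.5345,  0.0765]), 'grip_width': 0.002633513404787137}
```

View pics/p1.png

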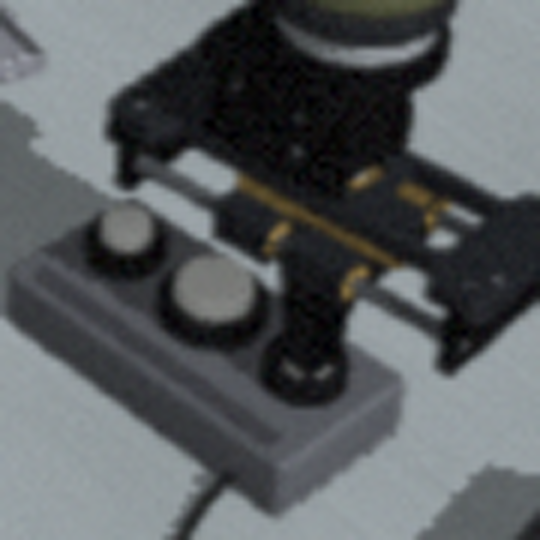

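View pics/p2.png

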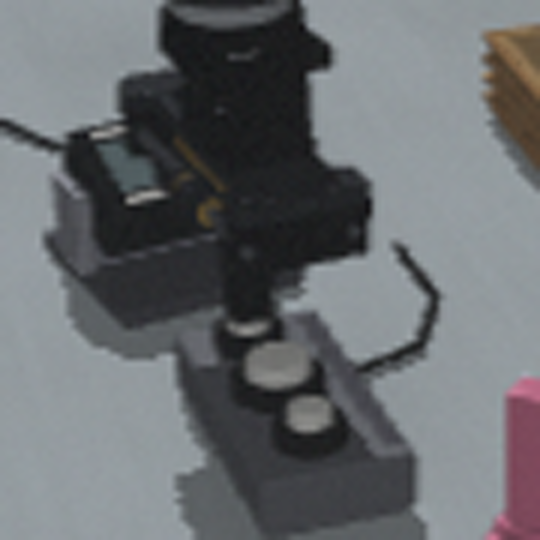

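View pics/p3.png

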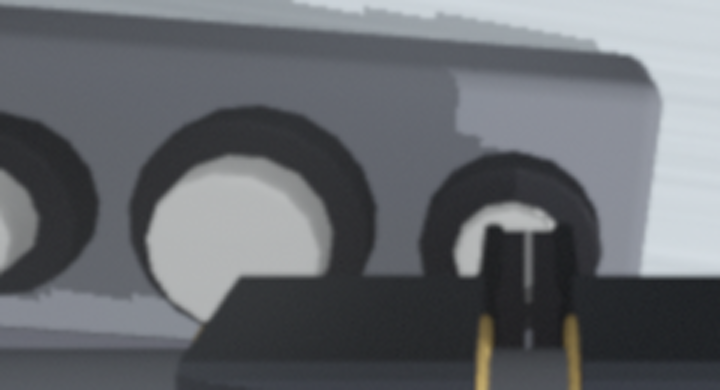

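The key sits flush and the tips rest on its face. At 25 N, well above the 5 N spring, it is bottomed out. I'll raise and go to the right key.

```bash
python3 -m handwheel '[[0,0,-10,0,0,0,1],[0,0,-35,0,0,0,1],[3,-50,-40,0,0,0,1],[8.9,-111,-40,0,0,0,1],[8.9,-111,-40,0,0,0,1],[8.9,-111,-40,0,0,0,1],[8.9,-111,-40,0,0,0,1]]'
python3 - <<'E'
from h import *
to([.4765,.0018,.0685],down(98))
E
```

```text
time: 3.85
position: [0.4781, 0.0036, 0.1021]
tool_rot: [-0.222, 3.133, 0.0]
ft_force: [-0.4, 0.3, -0.1]
grip_width: 0.006
shift [ 1.8 -1.6 33.6] turn [0.0003 0.0004 0.002 ] | dist 34.0 deg 0.1
```

```bash
python3 -m handwheel '[[1.8,-1.6,20,0,0,0,1],[1.8,-1.6,28,0,0,0,1],[1.8,-1.6,32,0,0,0,1],[1.8,-1.6,36,0,0,0,1],[1.8,-1.6,38.5,0,0,0,1],[1.8,-1.6,38.5,0,0,0,1],[1.8,-1.6,38.5,0,0,0,1],[1.8,-1.6,38.5,0,0,0,1]]'
python3 - <<'E'
from h import *
a=ctrl.get_image("scene")[:,:,::-1];b=ctrl.get_image("side")[:,:,::-1]
crop(a,270,160,90,90,4,"pics/q1.png");crop(b,170,130,90,90,4,"pics/q2.png")
cv2.imwrite("pics/q.png",np.hstack([cv2.imread("pics/q1.png"),cv2.imread("pics/q2.png")]))
E
```

```text
time: 4.85
position: [0.4763, 0.0011, 0.0661]
tool_rot: [0.219, -3.133, -0.004]
ft_force: [-11.0, 1.8, 23.0]
grip_width: 0.005
```

View pics/q.png

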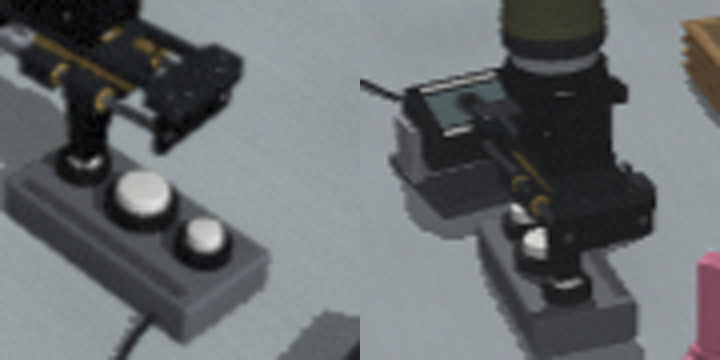

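The right key is flush as well, and the left one is back up. Next is the middle key.

```bash
python3 -m handwheel '[[0,0,-10,0,0,0,1],[0,0,-35,0,0,0,1],[-4.3,55.8,-36,0,0,0,1],[-4.3,55.8,-36,0,0,0,1],[-4.3,55.8,-36,0,0,0,1],[-4.3,55.8,-20,0,0,0,1],[-4.3,55.8,-8,0,0,0,1],[-4.3,55.8,-4,0,0,0,1],[-4.3,55.8,-1,0,0,0,1],[-4.3,55.8,0,0,0,0,1],[-4.3,55.8,0,0,0,0,1],[-4.3,55.8,0,0,0,0,1]]'
python3 - <<'E'
from h import *
a=ctrl.get_image("scene")[:,:,::-1];b=ctrl.get_image("side")[:,:,::-1]
crop(a,270,160,90,90,4,"pics/r1.png");crop(b,170,130,90,90,4,"pics/r2.png")
cv2.imwrite("pics/r.png",np.hstack([cv2.imread("pics/r1.png"),cv2.imread("pics/r2.png")]))
E
```

```text
time: 6.45
position: [0.4724, 0.0552, 0.066]
tool_rot: [0.217, -3.131, -0.001]
ft_force: [-10.8, -3.3, 26.8]
grip_width: 0.002
```

View pics/r.png

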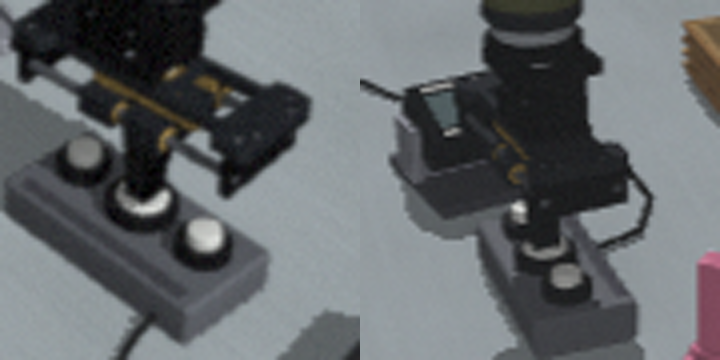

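The middle key is flush and the other two are up. Next I rise, open, and go above the stamp.

```bash
python3 -m handwheel '[[0,0,-20,0,0,0,1],[0,0,-80,0,0,0,1],[0,0,-140,0,0,0,-1],[0,-40,-190,0,0,0,-1],[0,-100,-190,0,0,0,-1],[0,-160,-190,0,0,0,-1],[2,-220,-190,0,0,0,-1],[4,-280,-190,0,0,-0.03,-1],[4.6,-320,-190,0,0,-0.07,-1],[4.6,-320,-190,0,0,-0.07,-1],[4.6,-320,-190,0,0,-0.07,-1],[4.6,-320,-190,0,0,-0.07,-1]]'
python3 - <<'E'
from h import *
s=ctrl.get_state();print(s["position"],s["joint_positions"])
m=ctrl.camera_model("wrist");print(m)
w=ctrl.get_image("wrist")[:,:,::-1];cv2.imwrite("pics/w2.png",w)
E
```

```text
time: 8.05
position: [0.5131, -0.2596, 0.2533]
tool_rot: [-0.332, 3.124, 0.002]
ft_force: [-0.9, 0.3, 0.3]
grip_width: 0.984
[ 0.5131 -0.2596  0.2533] [-0.318   0.194   0.8504  1.6443 -0.1495  1.3712  2.3354]
{'mtx': array([[283.8248,   0.    , 255.6678],
       [  0.    , 283.8248, 192.3596],
       [  0.    ,   0.    ,   1.    ]]), 'xyz': array([ 0.431 , -0.2771,  0.401 ]), 'orientation': array([-0.2185, -0.2723,  1.7668])}
```

View pics/w2.png

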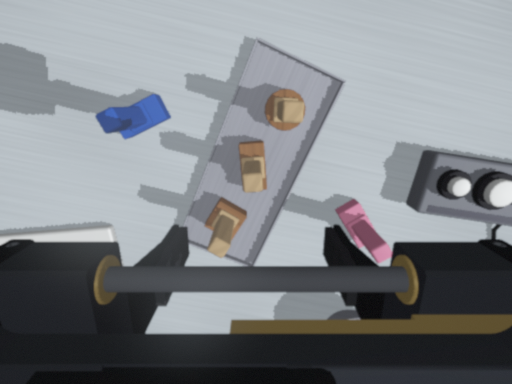

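The wrist view has the oblong stamp (middle) at (253,165), round at (286,110), square at (225,228), blue at (135,115) and pink at (363,230). I'll zoom in to measure the yaw.

Run:
```python
from h import *
w=cv2.imread("pics/w2.png");crop(w,220,125,70,80,7,"pics/w2c.png")
```

```text
(no output)
```

View pics/w2c.png

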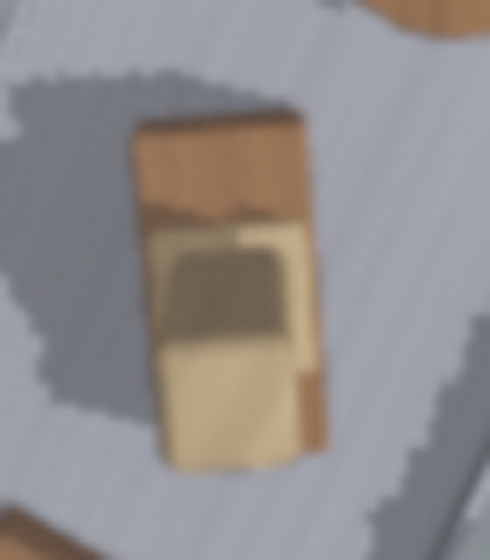

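Run:
```python
from h import *
m=C["wrist"]
c=lambda x,y:(220+x/7-.43,125+y/7-.43)
F={k:plane("wrist",c(*p),.026) for k,p in dict(tl=(135,136),tr=(305,120),br=(328,450)).items()}
print(F)
d=F["br"]-F["tr"];print("yaw long R",np.degrees(np.arctan2(d[1],d[0])),np.linalg.norm(d))
d=F["tr"]-F["tl"];print("yaw short",np.degrees(np.arctan2(d[1],d[0]))-90,np.linalg.norm(d))
print("centre",(F["tl"]+F["br"])/2)
T=[plane("wrist",c(*p),.105) for p in [(160,345),(285,340),(300,463),(175,470)]];print(np.array(T),np.mean(T,0))
c1=lambda x,y:(170+x/6.5-.42,130+y/6.5-.42)
c2=lambda x,y:(195+x/6-.42,215+y/6-.42)
print(tri(("scene",c1(367,105)),("side",c2(390,78)),("wrist",c(230,404))))
# overlay fits
def box(cx,cy,yaw):
    a=np.radians(yaw);Rz=np.array([[np.cos(a),-np.sin(a)],[np.sin(a),np.cos(a)]])
    def q(w,h,z): return [[*(np.array([cx,cy])+Rz@np.array([sx*w/2,sy*h/2])),z] for sx,sy in((-1,-1),(1,-1),(1,1),(-1,1))]
    return q(.066,.034,.003),q(.066,.034,.026),q(.022,.022,.105)
yaw=10
for n,f,(x0,y0,w,h),S in [("scene0","scene",(200,135,50,55),10),("side0","side",(240,215,45,60),10),("w2","wrist",(225,130,60,70),8)]:
    im=cv2.imread(f"pics/{n}.png");im=cv2.resize(im[y0:y0+h,x0:x0+w],None,fx=S,fy=S,interpolation=cv2.INTER_CUBIC)
    for q in box(.5125,-.261,yaw):
        p=((proj(f,q)-[x0,y0]+.5)*S-.5).round().astype(int)
        cv2.polylines(im,[p],True,(0,255,0),1)
    cv2.imwrite(f"pics/ov_{f}.png",im)
```

```text
{'tl': array([ 0.4859, -0.2876,  0.026 ]), 'tr': array([ 0.4763, -0.257 ,  0.026 ]), 'br': array([ 0.5384, -0.2385,  0.026 ])}
yaw long R 16.5963774928173 0.06479983526729897
yaw short 17.46388480568885 0.03205546981769697
centre [ 0.5121 -0.2631  0.026 ]
[[ 0.5048 -0.2755  0.105 ]
 [ 0.5    -0.257   0.105 ]
 [ 0.5187 -0.2505  0.105 ]
 [ 0.5239 -0.2693  0.105 ]] [ 0.5118 -0.2631  0.105 ]
(array([ 0.5122, -0.262 ,  0.1029]), [np.float64(1.3), np.float64(1.0), np.float64(1.0)])
```

Run:
```python
import cv2,numpy as np
L=[cv2.imread(f"pics/ov_{f}.png") for f in("scene","side","wrist")]
H=600
L=[cv2.copyMakeBorder(i,0,H-i.shape[0],0,0,0) for i in L]
o=np.hstack(L);cv2.imwrite("pics/ov.png",cv2.resize(o,None,fx=.55,fy=.55));print(o.shape)
```

```text
(600, 1430, 3)
```

View pics/ov.png

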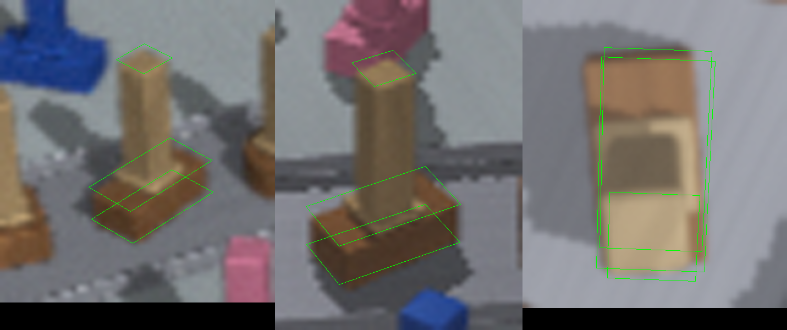

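Run:
```python
from h import *
def box(cx,cy,yaw):
    a=np.radians(yaw);Rz=np.array([[np.cos(a),-np.sin(a)],[np.sin(a),np.cos(a)]])
    def q(w,h,z): return [[*(np.array([cx,cy])+Rz@np.array([sx*w/2,sy*h/2])),z] for sx,sy in((-1,-1),(1,-1),(1,1),(-1,1))]
    return q(.066,.034,.003),q(.066,.034,.026),q(.022,.022,.105)
L=[]
for n,f,(x0,y0,w,h),S in [("scene0","scene",(200,135,50,60),5),("side0","side",(240,215,45,60),5),("w2","wrist",(225,130,50,60),5)]:
    im=cv2.imread(f"pics/{n}.png");im=cv2.resize(im[y0:y0+h,x0:x0+w],None,fx=S,fy=S,interpolation=cv2.INTER_CUBIC)
    for q in box(.512,-.2625,16.5):
        p=((proj(f,q)-[x0,y0]+.5)*S-.5).round().astype(int)
        cv2.polylines(im,[p],True,(0,255,0),1)
    L.append(im)
cv2.imwrite("pics/ov2.png",np.hstack(L))
to([.512,-.2625,.26],down(106.5))
```

```text
shift [ 1.7 -2.5 -6.5] turn [ 0.001   0.0005 -0.0762] | dist 7.0 deg 4.4
```

View pics/ov2.png

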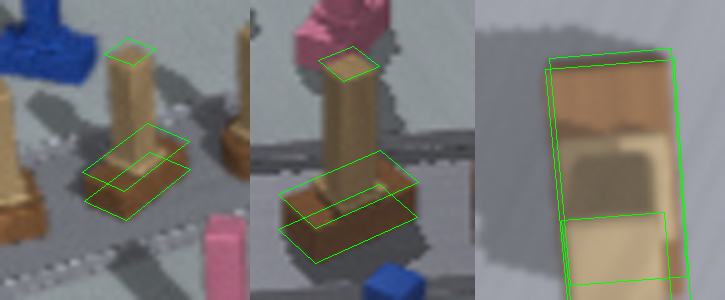

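The overlay at centre (512,-262.5) mm and yaw 16.5° fits the wrist and side views. I'll align and descend.

```bash
python3 -m handwheel '[[1.7,-2.5,20,0,0,-0.076,-1],[1.7,-2.5,60,0,0,-0.076,-1],[1.7,-2.5,100,0,0,-0.076,-1],[1.7,-2.5,100,0,0,-0.076,-1],[1.7,-2.5,100,0,0,-0.076,-1],[1.7,-2.5,100,0,0,-0.076,-1]]'
python3 - <<'E'
from h import *
to([.512,-.2625,.066],down(106.5))
a=ctrl.get_image("scene")[:,:,::-1];b=ctrl.get_image("side")[:,:,::-1];w=ctrl.get_image("wrist")[:,:,::-1]
crop(a,180,100,90,90,4,"pics/s1.png");crop(b,215,190,90,90,4,"pics/s2.png")
cv2.imwrite("pics/s.png",np.hstack([cv2.imread("pics/s1.png"),cv2.imread("pics/s2.png")]));cv2.imwrite("pics/w3.png",w)
E
```

```text
time: 8.85
position: [0.5128, -0.2646, 0.1556]
tool_rot: [-0.447, 3.106, -0.002]
ft_force: [0.5, -0.2, 0.2]
grip_width: 0.998
shift [ 0.5  2.3 89.6] turn [-0.0017  0.003  -0.0023] | dist 90.0 deg 0.2
```

View pics/s.png

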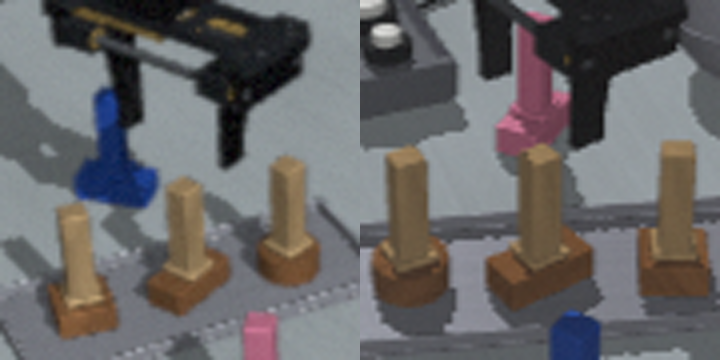

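View pics/w3.png

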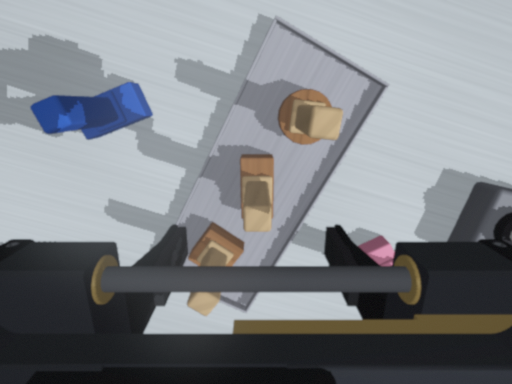

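The wrist view has the oblong handle top at (258,203), aligned with the jaws (centre column 256) and with its long sides vertical. Before descending I'll check its x position and the fingertips.

Run:
```python
from h import *
print(proj("wrist",[[.512,-.2625,.105],[.512,-.2625,.026]]))
w=cv2.imread("pics/w3.png");crop(w,230,145,60,95,6,"pics/w3c.png")
```

```text
[[257.7696 220.2585]
 [257.3087 189.5635]]
```

View pics/w3c.png

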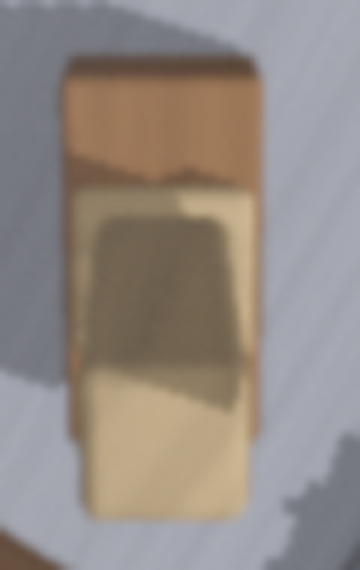

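```bash
python3 -m handwheel '[[1.3,2.2,30,0,0,0,-1],[1.3,2.2,60,0,0,0,-1],[1.3,2.2,80,0,0,0,-1],[1.3,2.2,89.5,0,0,0,-1],[1.3,2.2,89.5,0,0,0,-1],[1.3,2.2,89.5,0,0,0,-1],[1.3,2.2,89.5,0,0,0,-1]]'
python3 - <<'E'
from h import *
print(ctrl.get_state()["position"])
a=ctrl.get_image("scene")[:,:,::-1];b=ctrl.get_image("side")[:,:,::-1]
crop(a,180,110,90,90,4,"pics/s1.png");crop(b,215,190,90,90,4,"pics/s2.png")
cv2.imwrite("pics/t.png",np.hstack([cv2.imread("pics/s1.png"),cv2.imread("pics/s2.png")]))
E
```

```text
time: 9.88
position: [0.5103, -0.2627, 0.065]
tool_rot: [-0.446, 3.108, -0.001]
ft_force: [-0.2, -0.1, 0.3]
grip_width: 0.997
[ 0.5103 -0.2627  0.065 ]
```

View pics/t.png

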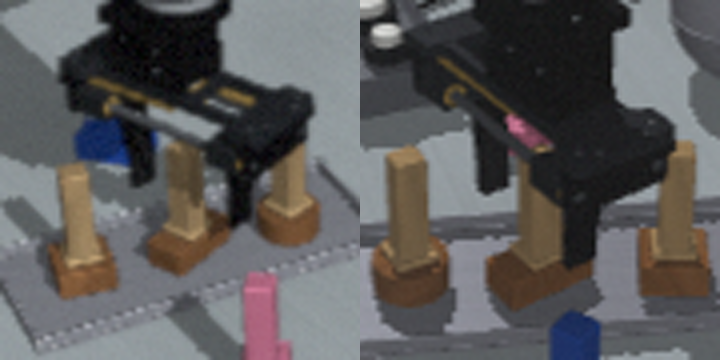

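The handle stands between the open fingers and nothing touches the neighbours. I'll close, then lift a little.

```bash
python3 -m handwheel '[[0,0,0,0,0,0,1],[0,0,0,0,0,0,1],[0,0,0,0,0,0,1],[0,0,0,0,0,0,1],[0,0,0,0,0,0,1],[0,0,0,0,0,0,1],[0,0,-5,0,0,0,1],[0,0,-20,0,0,0,1],[0,0,-50,0,0,0,1],[0,0,-90,0,0,0,1],[0,0,-90,0,0,0,1],[0,0,-90,0,0,0,1]]' 35
python3 - <<'E'
from h import *
print(ctrl.get_state()["position"])
a=ctrl.get_image("scene")[:,:,::-1];b=ctrl.get_image("side")[:,:,::-1]
crop(a,180,90,90,90,4,"pics/s1.png");crop(b,215,170,90,90,4,"pics/s2.png")
cv2.imwrite("pics/u.png",np.hstack([cv2.imread("pics/s1.png"),cv2.imread("pics/s2.png")]))
E
```

```text
time: 11.48
position: [0.5095, -0.2621, 0.1541]
tool_rot: [-0.447, 3.109, 0.001]
ft_force: [-0.3, 0.1, -1.5]
grip_width: 0.252
[ 0.5095 -0.2621  0.1541]
```

View pics/u.png

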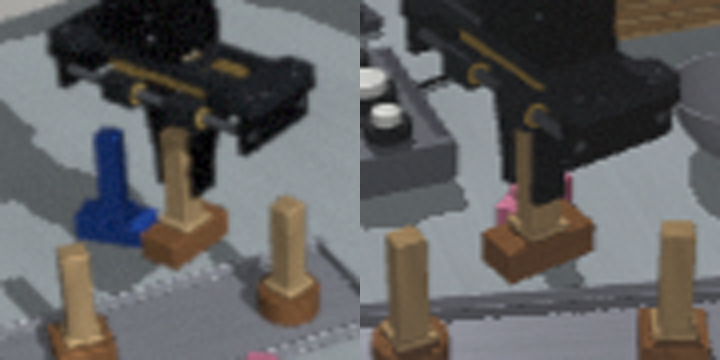

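The stamp is held, opening 0.252 (≈22 mm), and the neighbours still stand. I'll carry it high towards the camera and take a closer look at the camera on the way.

```bash
python3 -m handwheel '[[0,0,-50,0,0,0,1],[0,0,-100,0,0,0,1],[-9,47,-115,0,0,0.02,1],[-18,95,-115,0,0,0.04,1],[-26,142,-115,0,0,0.06,1],[-35,189,-115,0,0,0.098,1],[-44,236,-115,0,0,0.098,1],[-53,284,-115,0,0,0.098,1],[-61,330,-115,0,0,0.098,1],[-70,378,-115,0,0,0.098,1],[-70,378,-115,0,0,0.098,1],[-70,378,-115,0,0,0.098,1]]'
python3 -m handwheel '[[0,0,0,0,0,0,1],[0,0,0,0,0,0,1]]'
python3 - <<'E'
from h import *
import json
s=ctrl.get_state();print(s["position"],s["joint_positions"])
m=ctrl.camera_model("wrist");w=ctrl.get_image("wrist")[:,:,::-1];cv2.imwrite("pics/w4.png",w)
json.dump({k:np.array(v).tolist() for k,v in m.items()},open("w4.json","w"))
E
```

```text
time: 13.08
position: [0.4702, 0.1192, 0.2681]
tool_rot: [0.293, -3.126, 0.002]
ft_force: [1.0, 0.0, -1.7]
grip_width: 0.252
time: 13.32
position: [0.4707, 0.1189, 0.269]
tool_rot: [0.29, -3.128, -0.0]
ft_force: [0.3, 0.6, -1.9]
grip_width: 0.252
[0.4707 0.1189 0.269 ] [-0.783  -0.0658  0.4625  1.8106  0.0297  1.39    1.4292]
```

View pics/w4.png

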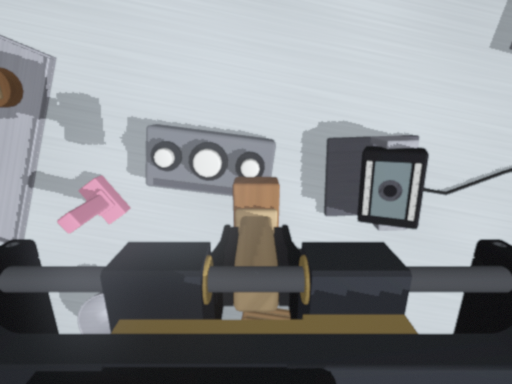

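The wrist view shows the inspection camera complete: lens at (390,190), light strips at columns 366 and 416. The held stamp's foot is at (256,200). I'll zoom in on both.

Run:
```python
from h import *
w=cv2.imread("pics/w4.png");crop(w,345,135,95,105,7,"pics/w4a.png");crop(w,215,165,85,65,8,"pics/w4b.png")
```

```text
(no output)
```

View pics/w4a.png

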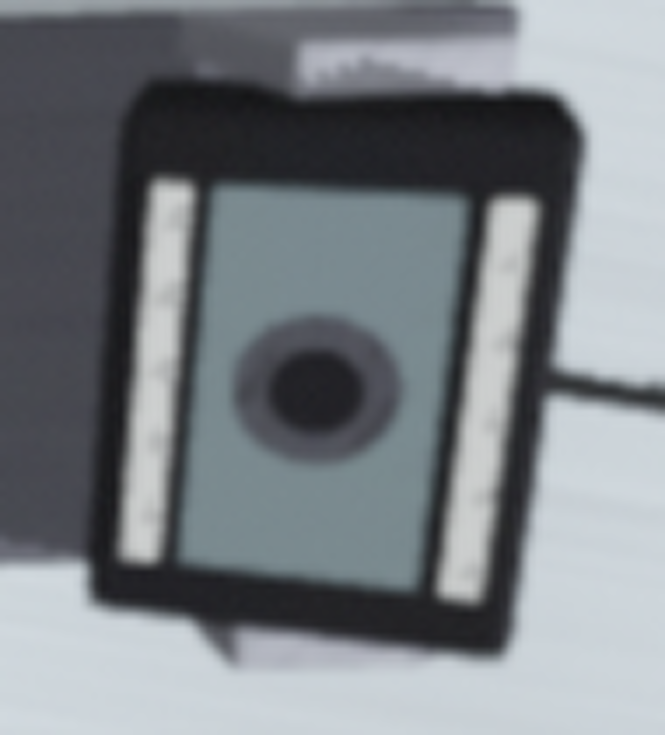

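View pics/w4b.png

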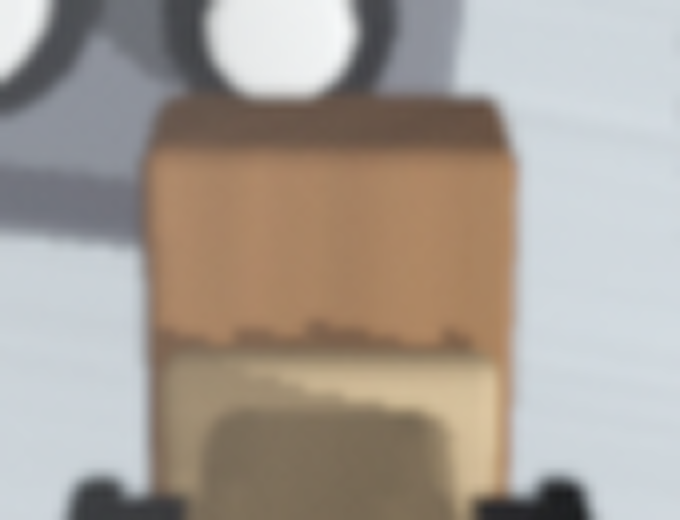

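Run:
```python
from h import *
import json
m={k:np.array(v) for k,v in json.load(open("w4.json")).items()}
c=lambda x,y:(345+x/7-.43,135+y/7-.43)
obs=np.array([c(212,185),c(472,197),c(420,595),c(178,565),c(317,390)])
c3=(265+568/5-.4,180+350/5-.4);c4=(170+194/7-.43,140+110/7-.43)
def fr(yaw,tilt):
    x=np.array([np.cos(yaw),np.sin(yaw),0]);h=np.array([np.sin(yaw),-np.cos(yaw),0])
    z=np.sin(tilt)*h+np.cos(tilt)*np.array([0,0,1]);return np.c_[x,np.cross(z,x),z]
L=np.array([[-36,-20,0],[-36,20,0],[36,20,0],[36,-20,0],[0,0,0]])/1000
def res(p,tf=True,extra=True):
    F=fr(p[3],np.radians(25) if tf else p[4])
    r=list((proj("w",p[:3]+L@F.T,m)-obs).ravel())
    if extra:
        r+=list((proj("scene",p[:3])[0]-c3)*.7)+list((proj("side",p[:3])[0]-c4)*.7)
        r+=[(p[2]-.075)/.0007]
    return r
for tf,ex in((1,1),(0,1),(1,0)):
    o=least_squares(lambda p:res(p,tf,ex),[.46,.29,.075,.19,.436]);p=o.x
    print(p[:3],np.degrees(p[3:]),o.fun.round(1))
s=ctrl.get_state();r=R.from_rotvec(s["tool_rot"])
for X in ([33,-17,39],[33,17,39],[33,-17,62],[33,17,62]):
    print(X,proj("w",s["position"]+r.apply(np.array(X)/1000),m))
b=lambda x,y:(215+x/8-.44,165+y/8-.44)
print(b(148,150),b(513,152),b(172,97),b(493,97))
```

```text
[0.4601 0.289  0.0751] [12.5998 24.981 ] [ 0.5  0.4 -0.4  0.4 -0.4 -0.6  0.4 -0.4 -0.   0.1  0.1  0.  -0.3 -0.2
  0.1]
[0.4601 0.289  0.0751] [12.6303 25.5205] [ 0.5  0.4 -0.5  0.4 -0.4 -0.5  0.4 -0.4 -0.   0.1  0.1  0.  -0.3 -0.2
  0.1]
[0.4589 0.2857 0.0812] [12.7079 24.981 ] [ 0.1 -0.1 -0.1 -0.1 -0.1 -0.1  0.1  0.1 -0.   0.1]
[33, -17, 39] [[230.7127 181.484 ]]
[33, 17, 39] [[280.6141 181.4656]]
[33, -17, 62] [[233.2621 173.4976]]
[33, 17, 62] [[278.0788 173.4806]]
(233.06, 183.31) (278.685, 183.56) (236.06, 176.685) (276.185, 176.685)
```

The camera pose fits well: centre (460,289,75) mm, yaw 12.6°. But the held foot looks about 8% smaller than predicted, so it may sit lower in the grip than assumed. I'll check in the other views.

Run:
```python
from h import *
s=ctrl.get_state();r=R.from_rotvec(s["tool_rot"])
def q(w,h,z,dz=0): return s["position"]+r.apply(np.array([[sx*w/2,sy*h/2,z] for sx,sy in((-1,-1),(1,-1),(1,1),(-1,1))])/1000)
L=[]
for f in("scene","side"):
    im=ctrl.get_image(f)[:,:,::-1].copy()
    p0=proj(f,s["position"])[0].astype(int);x0,y0=p0-[30,30];S=6
    raw=cv2.resize(im[y0:y0+75,x0:x0+60],None,fx=S,fy=S,interpolation=cv2.INTER_CUBIC);L.append(raw.copy()[:,:])
    for Q in (q(66,34,62),q(66,34,39),q(22,22,-40)):
        p=((proj(f,Q)-[x0,y0]+.5)*S-.5).round().astype(int);cv2.polylines(raw,[p],True,(0,255,0),1)
    L[-1]=raw; print(f,x0,y0)
cv2.imwrite("pics/v.png",np.hstack(L))
```

```text
scene 302 120
side 176 88
```

View pics/v.png

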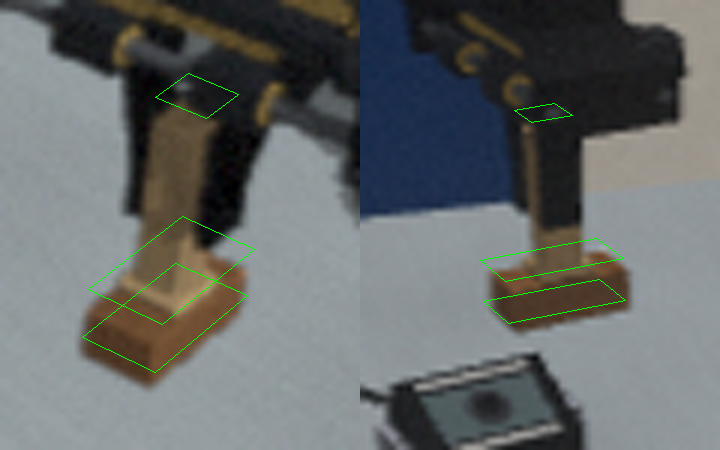

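Run:
```python
from h import *
a=ctrl.get_image("scene")[:,:,::-1];b=ctrl.get_image("side")[:,:,::-1]
crop(a,305,150,45,45,12,"pics/x1.png");crop(b,190,115,40,35,14,"pics/x2.png")
```

```text
(no output)
```

View pics/x1.png

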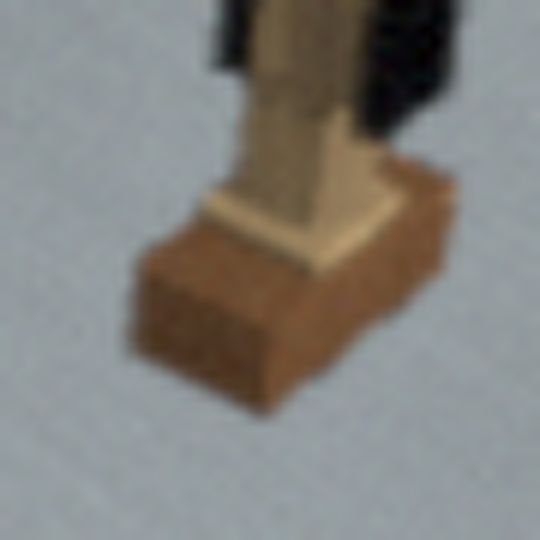

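View pics/x2.png

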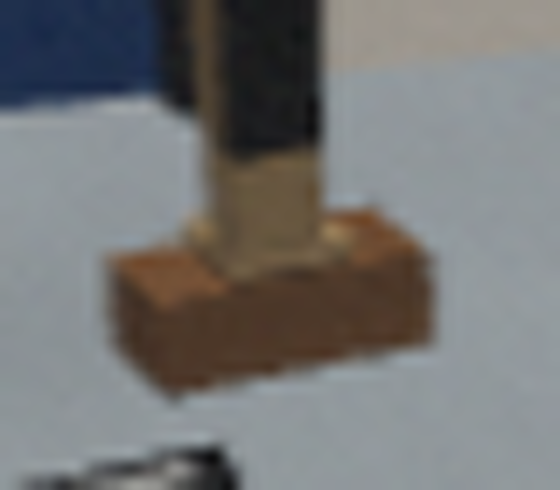

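```bash
cat > fit.py <<'E'
from h import *
def fit(obs,p0,mdl={},prior=None):
    # obs: (cam,(sx,sy,z mm),pix,weight); pose p: xyz + rotvec, stamp frame
    def res(p,full=False):
        r=[]
        for n,(sx,sy,z),px,w in obs:
            P=p[:3]+R.from_rotvec(p[3:]).apply(np.array([sx*33,sy*17,z])/1000)
            r+=list(w*(proj(n,P,mdl.get(n))[0]-px))
        return np.array(r)
    o=least_squares(res,p0,loss="soft_l1");return o.x,res(o.x).reshape(-1,2)
E
python3 - <<'E'
from fit import *
import json
m={k:np.array(v) for k,v in json.load(open("w4.json")).items()}
a=lambda x,y:np.array((305+x/12-.46,150+y/12-.46));b=lambda x,y:np.array((190+x/14-.46,115+y/14-.46))
A=[("scene",(1,-1,23),a(140,255),1),("scene",(1,1,23),a(275,325),1),("scene",(-1,1,23),a(455,190),1),("scene",(1,-1,0),a(130,350),1),("scene",(1,1,0),a(265,415),1),("scene",(-1,1,0),a(443,270),1)]
B=[("side",(-1,1,23),b(112,258),1),("side",(-1,-1,23),b(165,305),1),("side",(1,-1,23),b(435,250),1),("side",(1,1,23),b(375,210),1),("side",(-1,1,0),b(120,340),1),("side",(-1,-1,0),b(175,395),1),("side",(1,-1,0),b(432,338),1)]
W=[("wrist",(-1,-1,23),np.array([233.06,183.3]),.5),("wrist",(-1,1,23),np.array([278.7,183.56]),.5),("wrist",(-1,-1,0),np.array([236.06,176.7]),.5),("wrist",(-1,1,0),np.array([276.2,176.7]),.5)]
s=ctrl.get_state();t=R.from_rotvec(s["tool_rot"]);p0=np.r_[s["position"]-[0,0,.062],0,0,.19]
for O in (A+B,A+B+W,W+A):
    p,r=fit(O,p0,{"wrist":m});print(p[:3],np.degrees(p[3:]),"tool frame:",t.inv().apply(p[:3]-s["position"])*1000);print(r.round(1).tolist())
E
```

```text
[0.4752 0.1212 0.2007] [ 0.037  -1.0876 10.9666] tool frame: [-4.8521  0.53   68.4612]
[[-0.8, 0.1], [0.3, 0.2], [0.5, -1.0], [-1.0, 0.1], [-0.1, 0.6], [0.1, 0.2], [-0.6, -0.3], [-0.1, -0.1], [0.1, -0.4], [-0.2, -0.9], [-0.5, 0.7], [-0.2, 0.4], [0.7, 0.1]]
[0.4748 0.1207 0.2003] [ 0.275  -1.3535 11.1547] tool frame: [-4.3621  0.0816 68.8305]
[[-0.8, 0.0], [0.3, -0.0], [0.4, -1.0], [-1.0, 0.1], [-0.1, 0.5], [0.0, 0.1], [-0.7, -0.0], [-0.2, 0.2], [-0.0, -0.3], [-0.3, -0.8], [-0.6, 0.9], [-0.3, 0.7], [0.6, 0.2], [-0.4, 0.4], [0.7, 0.1], [-0.7, 0.1], [0.8, -0.1]]
[0.4751 0.121  0.1999] [ 0.9238 -2.7116 11.5194] tool frame: [-4.696   0.3404 69.2462]
[[-0.4, 0.1], [0.5, -0.3], [-0.6, 0.2], [0.8, -0.1], [-0.7, -0.0], [0.5, -0.2], [0.4, -0.7], [-0.9, 0.1], [0.0, 0.4], [-0.1, 0.6]]
```

The fit over the three views puts the face 68.5 mm from the TCP, offset 4.7 mm in x, with about 1.2° tilt. I'll compute the move from these relative poses.

```bash
cat >> fit.py <<'E'
def fr(yaw,tilt=25):
    yaw,tilt=np.radians([yaw,tilt])
    x=np.array([np.cos(yaw),np.sin(yaw),0]);h=np.array([np.sin(yaw),-np.cos(yaw),0])
    z=np.sin(tilt)*h+np.cos(tilt)*np.array([0,0,1]);return np.c_[x,np.cross(z,x),z]
CAM=np.array([.4601,.289,.0751]);F=fr(12.6)
def goal(p,d=.1):
    s=ctrl.get_state();D=R.from_matrix(F)*R.from_rotvec(p[3:]).inv()
    pos=CAM+d*F[:,2]+D.apply(s["position"]-p[:3]);to(pos,D*R.from_rotvec(s["tool_rot"]));print(pos)
E
python3 - <<'E'
from fit import *
goal(np.r_[.475,.121,.2005,np.radians([.1,-1.1,11.0])])
E
```

```text
shift [-20.2  96.5  41.3] turn [-0.436   0.0273 -0.0316] | dist 107.0 deg 25.1
[0.4725 0.2184 0.2278]
```

```bash
python3 -m handwheel '[[-4,20,0,-0.07,0,0,1],[-8,40,0,-0.15,0.005,-0.006,1],[-12,60,8,-0.23,0.01,-0.012,1],[-16,78,18,-0.31,0.016,-0.02,1],[-18,88,28,-0.38,0.022,-0.026,1],[-20,96,36,-0.436,0.027,-0.032,1],[-20,96.5,41,-0.436,0.027,-0.032,1],[-20,96.5,41,-0.436,0.027,-0.032,1],[-20,96.5,41,-0.436,0.027,-0.032,1],[-20,96.5,41,-0.436,0.027,-0.032,1]]'
python3 - <<'E'
from fit import *
s=ctrl.get_state();print(s["position"],s["tool_rot"])
a=ctrl.get_image("scene")[:,:,::-1];b=ctrl.get_image("side")[:,:,::-1];w=ctrl.get_image("wrist")[:,:,::-1]
cv2.imwrite("pics/y_s.png",a);cv2.imwrite("pics/y_d.png",b);cv2.imwrite("pics/y_w.png",w)
crop(a,330,180,85,110,7,"pics/y1.png");crop(b,165,95,70,90,8,"pics/y2.png")
E
```

```text
time: 14.82
position: [0.4723, 0.2188, 0.2287]
tool_rot: [0.331, -2.986, -0.659]
ft_force: [1.0, 0.1, -0.3]
grip_width: 0.252
[0.4723 0.2188 0.2287] [ 0.3305 -2.9859 -0.6589]
```

View pics/y1.png

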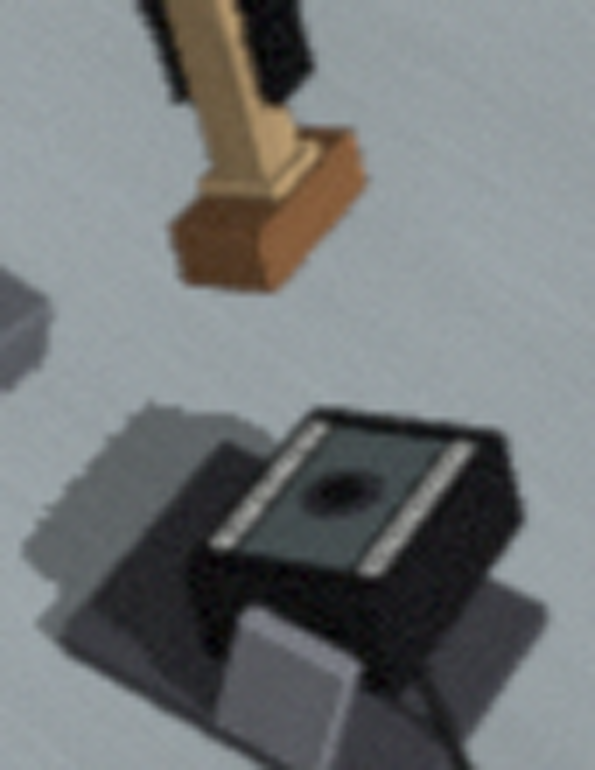

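View pics/y2.png

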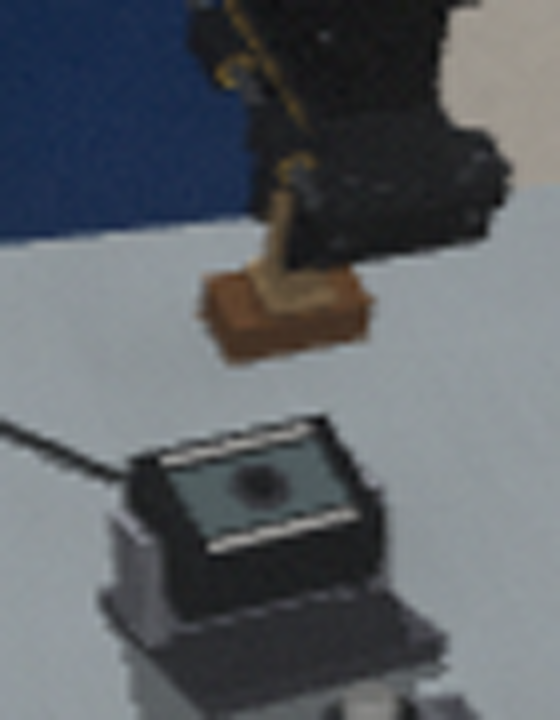

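View pics/y_w.png

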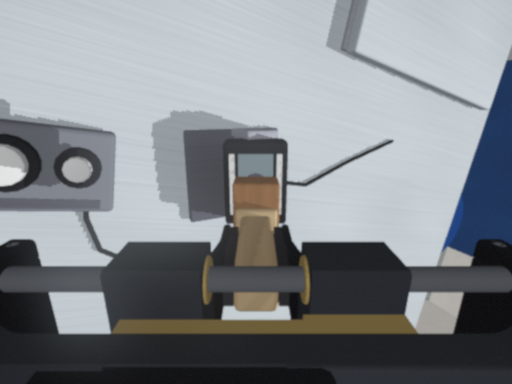

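The wrist view shows the window (236–274, row 160) directly behind the foot (233–279, row 190), with columns and edges parallel. I'll overlay the ideal pose and refit.

```bash
cat > ov.py <<'E'
from fit import *
import sys
t=sys.argv[1]
P=CAM+.1*F[:,2]
def q(w,h,z,o=P): return o+np.array([[sx*w/2,sy*h/2,z] for sx,sy in((-1,-1),(1,-1),(1,1),(-1,1))])@F.T/1000
L=[]
for n,f,(x0,y0,w,h),S in [("s","scene",(335,185,75,85),5),("d","side",(165,110,65,85),5),]+([("w","wrist",(215,130,80,85),4)] if t=="y" else []):
    im=cv2.imread(f"pics/{t}_{n}.png");im=cv2.resize(im[y0:y0+h,x0:x0+w],None,fx=S,fy=S,interpolation=cv2.INTER_CUBIC)
    for Q,c in((q(66,34,0),(0,255,0)),(q(66,34,23),(0,255,0)),(q(72,40,0,CAM),(0,0,255))):
        cv2.polylines(im,[((proj(f,Q)-[x0,y0]+.5)*S-.5).round().astype(int)],True,c,1)
    L.append(cv2.copyMakeBorder(im,0,430-im.shape[0],0,0,0))
o=np.hstack(L);cv2.imwrite(f"pics/{t}_ov.png",cv2.resize(o,None,fx=.77,fy=.77) if o.shape[1]>800 else o)
E
python3 ov.py y
python3 - <<'E'
from h import *
crop(cv2.imread("pics/y_s.png"),350,190,40,40,14,"pics/z1.png");crop(cv2.imread("pics/y_d.png"),185,120,32,26,18,"pics/z2.png");crop(cv2.imread("pics/y_w.png"),215,135,80,80,7,"pics/z3.png")
E
```

```text
(no output)
```

View pics/y_ov.png

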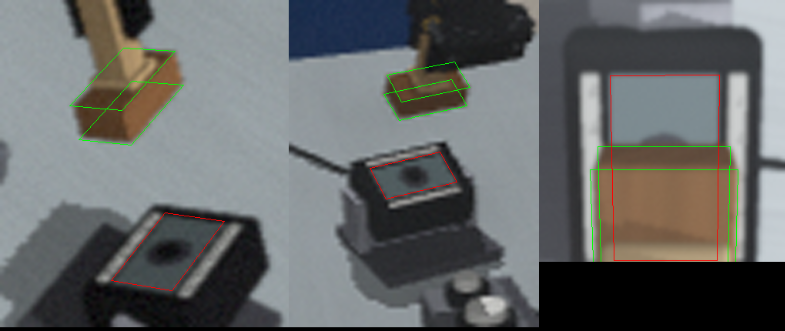

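View pics/z1.png

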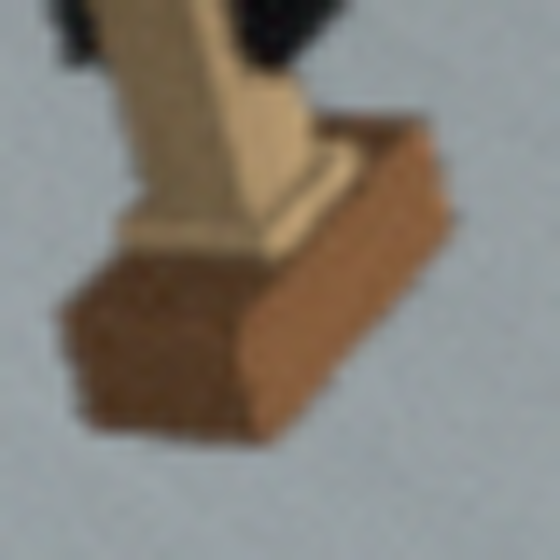

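View pics/z2.png

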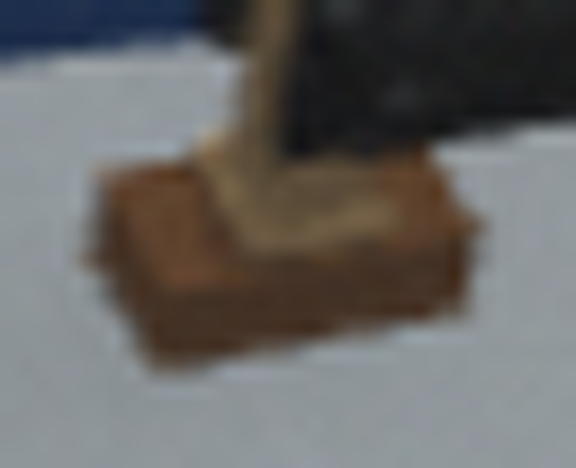

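View pics/z3.png

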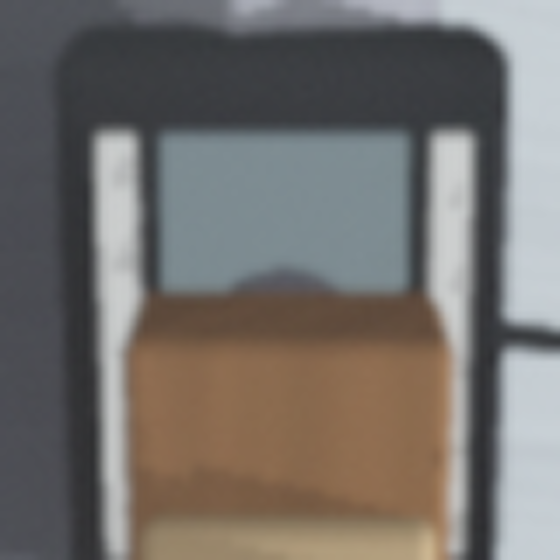

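```bash
sed -i 's/sx\*33,sy\*17/sx*HX,sy*HY/; s/^def fit/HX,HY=32.5,16.2\ndef fit/' fit.py
python3 - <<'E'
from fit import *
s=ctrl.get_state();t=R.from_rotvec(s["tool_rot"])
g=lambda f,x0,y0:(lambda x,y:np.array((x0+x/f-.46,y0+y/f-.46)))
a=g(14,350,190);b=g(18,185,120);c=g(7,215,135)
A=[("scene",k,a(*p),1) for k,p in {(1,-1,23):(68,318),(1,1,23):(243,325),(-1,1,23):(425,122),(1,-1,0):(88,428),(1,1,0):(268,442),(-1,1,0):(450,215)}.items()]
B=[("side",k,b(*p),1) for k,p in {(-1,1,23):(105,175),(-1,-1,23):(170,285),(1,-1,23):(475,228),(1,1,23):(430,155),(-1,1,0):(95,258),(-1,-1,0):(155,368),(1,-1,0):(460,312)}.items()]
W=[("wrist",k,c(*p),1) for k,p in {(-1,-1,23):(130,345),(-1,1,23):(448,342),(-1,-1,0):(152,297),(-1,1,0):(433,293)}.items()]
p0=np.r_[CAM+.1*F[:,2],R.from_matrix(F).as_rotvec()]
for O in (A+B,A+B+W,A+W,B+W):
    p,r=fit(O,p0)
    e=F.T@(p[:3]-CAM)*1000;q=np.degrees((R.from_matrix(F).inv()*R.from_rotvec(p[3:])).as_rotvec())
    print("in camera frame mm",e,"rot err deg",q,"rms",np.sqrt((r**2).mean()).round(2)); goal(p)
print("tool frame",t.inv().apply(p[:3]-s["position"])*1000)
E
```

```text
in camera frame mm [ -1.6305  -0.2804 100.6575] rot err deg [-1.3432  2.1271  0.4797] rms 0.68
shift [ 0.9 -1.3  0.8] turn [-0.0237 -0.037   0.0079] | dist 2.0 deg 2.6
[0.4715 0.2176 0.2272]
in camera frame mm [ -0.9947   0.7928 100.0181] rot err deg [0.519  0.0003 0.1621] rms 0.66
shift [-1.  -0.2 -0. ] turn [ 0.009 -0.     0.003] | dist 1.0 deg 0.5
[0.4733 0.2187 0.2283]
in camera frame mm [ -0.892    1.1033 100.1653] rot err deg [ 0.704  -0.528   0.6039] rms 0.5
shift [-1.5 -0.2  0.1] turn [0.0121 0.0092 0.0108] | dist 2.0 deg 1.1
[0.4738 0.2188 0.2282]
in camera frame mm [-0.6494  0.7818 98.8708] rot err deg [ 0.6077 -0.0808  0.0076] rms 0.65
shift [-0.7 -0.  -1.1] turn [0.0106 0.0014 0.0003] | dist 1.0 deg 0.6
[0.4731 0.2183 0.2294]
tool frame [-4.1462  0.6134 70.1652]
```

Pose errors come out around 1 mm and 0.5°. I'll make the small correction, hold, and check stability and the bystanders.

```bash
python3 -m handwheel '[[-1,-0.3,0,0.005,0,0.003,1],[-1,-0.3,0,0.005,0,0.003,1],[-1,-0.3,0,0.005,0,0.003,1],[-1,-0.3,0,0.005,0,0.003,1],[-1,-0.3,0,0.005,0,0.003,1],[-1,-0.3,0,0.005,0,0.003,1],[-1,-0.3,0,0.005,0,0.003,1],[-1,-0.3,0,0.005,0,0.003,1],[-1,-0.3,0,0.005,0,0.003,1],[-1,-0.3,0,0.005,0,0.003,1]]'
python3 - <<'E'
from fit import *
print(np.abs(ctrl.get_state()["qd"]).max())
a=ctrl.get_image("scene")[:,:,::-1];b=ctrl.get_image("side")[:,:,::-1]
cv2.imwrite("pics/k_s.png",a);cv2.imwrite("pics/k_d.png",b)
E
python3 ov.py k
```

```text
time: 16.23
position: [0.4732, 0.2185, 0.2279]
tool_rot: [0.325, -2.987, -0.651]
ft_force: [0.4, 0.6, -0.4]
grip_width: 0.25
0.0018531992372492277
```

View pics/k_ov.png

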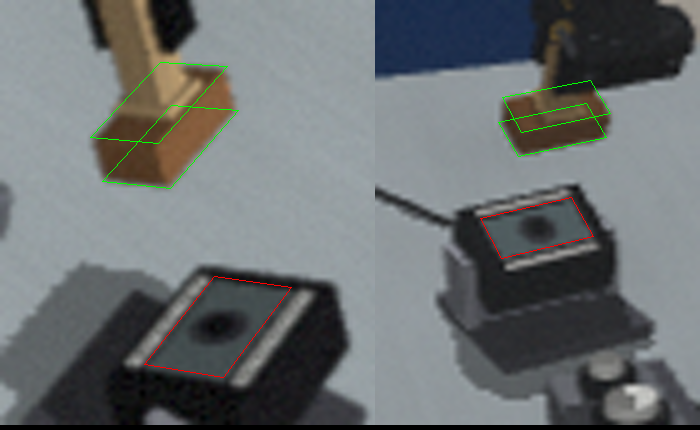

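View pics/k_s.png

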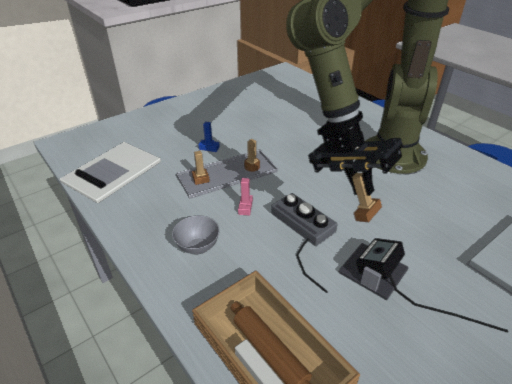

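The held foot (367,210) matches the overlay in both views. The other two stamps stand at (201,170) and (252,157), the bowl at (195,235) hasn't moved, and the arm is steady. I'm handing in.

Run:
```python
from bench import ctrl
print(ctrl.close_job())
```

```text
the job is handed in; nothing more can be done
None
```

The job is handed in, at about 16 s of the 62 s allowed. I pressed the left, right and middle keys in that order. The arm is now holding the oblong stamp in front of the inspection camera.

- **Keys:** each press met 23–27 N of upward force, well above the 5 N spring, and each key looked flush in the pictures. Every key stopped about 3.5 mm higher than I expected from the images. I could not read the key travel directly.
- **Stamp pose:** a fit over all three views before the last 1 mm correction put the face 100 mm out and about 1 mm off centre. The angle error was about 0.5°. Fitting the scene and side views alone gave about 2.6°, so the angles are less certain than that. After the correction I checked the pose only by overlaying the ideal pose on the scene and side views, and it matched within about a pixel.
- **Mismatches in the grip:** the stamp sits about 6 mm lower and 4–5 mm off centre in the fingers compared with what I planned, and I corrected for this. The foot also looks about 5% smaller in the wrist view than stated, so I allowed for that in the last fit.
- **End state:** the arm was still at the last check, with the grip opening steady at about 22 mm (set to 35 N). The other two stamps are standing and the bowl is in place. No picture showed anything touching the camera.

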